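# Pack the titration caddy

### The job

Pack up the titration set: stand the conical flask, the round amber bottle, the square amber bottle and the small amber dropper bottle upright in the caddy, each right down in the cup made for its shape and size, set down gently and not dropped. The round-bellied flask and the squat amber jar do not belong to the set: leave them where they stand.

Things in the scene. Friction and masses are not known exactly. Their poses are not given: they have to be found in the camera images.
- flask_mid (a point): Conical clear glass flask with dark rubber stopper, upright, 118 mm tall, 90 g. Base 60 mm across; walls slope in to a straight neck 25 mm across, 11 to 41 mm above this point (grip the neck, 29 mm above this point); lip 29 mm across, 41 to 46 mm above; stopper up to 59 mm above, 27 mm across. Point: on its axis, half-way up, 59 mm above its underside; z up.
- round_mid (a point): Round amber glass bottle, paper label, white ribbed screw cap; upright, 100 mm tall, body 47 mm across, 150 g. The cap is 32 mm across and spans 29 to 50 mm above this point: grip the cap, 40 mm above this point. Point: on its axis, half-way up, 50 mm above its underside; z up.
- square_mid (a point): Square amber glass bottle, paper label, white ribbed screw cap; upright, 100 mm tall, body 43 x 43 mm with sides along this point's x and y, 150 g. The cap is 32 mm across and spans 29 to 50 mm above this point: grip the cap, 40 mm above this point. Point: on its axis, half-way up, 50 mm above its underside; z up.
- dropper_mid (a point): Slim amber dropper bottle, upright, 102 mm tall, body 31 mm across and 48 mm high, 40 g. White ribbed cap 22 mm across, 9 to 31 mm above this point (grip it 22 mm above this point), ending in a thin tapered nozzle 15 to 7 mm across, 31 to 51 mm above. Point: on its axis, half-way up, 51 mm above its underside; z up.
- belly_mid (a point): Look-alike that stays: round-bellied clear glass flask, ball-shaped body 62 mm across with flat foot, the same neck and dark stopper as the conical flask, 118 mm tall. Point: on its axis, 59 mm above its underside; z up.
- jar_mid (a point): Look-alike that stays: squat amber glass jar 54 mm across and only 61 mm tall, with a wide white ribbed screw cap 50 mm across. Point: on its axis, half-way up, 30.5 mm above its underside; z up.
- cup_flask_hole0 (a point): Cup for the conical flask: largest round hole, 76 mm across. One of four white cups, 88 mm square, 36 mm high, set two by two in any order in a low grey caddy (192 mm square) that is fixed to the bench. Point: centre of the hole at the cup's top, 41 mm above the bench; x, y along the cup's sides. Hole 30 mm deep, flat floor, mouth chamfered 3 mm.
- cup_round_hole0 (a point): Cup for the round bottle: middle round hole, 62 mm across. One of four white cups, 88 mm square, 36 mm high, set two by two in any order in a low grey caddy (192 mm square) that is fixed to the bench. Point: centre of the hole at the cup's top, 41 mm above the bench; x, y along the cup's sides. Hole 30 mm deep, flat floor, mouth chamfered 3 mm.
- cup_square_hole0 (a point): Cup for the square bottle: square hole, 61 x 61 mm, sides along x, y; set the bottle in with sides parallel. One of four white cups, 88 mm square, 36 mm high, set two by two in any order in a low grey caddy (192 mm square) that is fixed to the bench. Point: centre of the hole at the cup's top, 41 mm above the bench; x, y along the cup's sides. Hole 30 mm deep, flat floor, mouth chamfered 3 mm.
- cup_dropper_hole0 (a point): Cup for the dropper bottle: smallest round hole, 46 mm across. One of four white cups, 88 mm square, 36 mm high, set two by two in any order in a low grey caddy (192 mm square) that is fixed to the bench. Point: centre of the hole at the cup's top, 41 mm above the bench; x, y along the cup's sides. Hole 30 mm deep, flat floor, mouth chamfered 3 mm.

How it is judged:
By the outcome, as a careful person would: the job done as asked, in the order asked, and still so for the second after the job is handed in, with the robot touching nothing.
It also fails if it takes over 101 s, if anything falls off the work surface, if the arm or the gripper's body presses on something with over 40 N, if the wrist force passes 120 N, or if a joint passes its speed limit or range.

### The arm

A 6-joint arm with a two-finger parallel gripper is mounted at the origin on the work surface. World frame = base frame: x ahead of the robot, y to its left, z up, the work surface at z = 0. Lengths are in mm, angles in rad, forces in N, time in s.
With the tool pointing down it reaches from about 275 to 1000 mm from the base axis. Payload 8.4 kg.
Tool frame: the origin (TCP) lies on the mounting face of the last link; the fingertips stand 173 mm ahead of it and the grasp point (between the pads) lies 155 mm ahead of it; z points along the fingers, y is the direction in which the jaws open and shut (so a half turn about z gives the same grasp; the last joint's range is limited). The gripper opens to 85 mm and grips with 20 to 120 N. Pads are 22 mm wide; open, the fingers measure 114 mm over their backs; the gripper's body (76 mm by 85 mm) begins 54 mm behind the grasp point. The pads swing forward as they close: fully open they stand 13 mm farther back than shut.
Start: joints at [1.116, 0.353, 1.633, -0, 1.155, -0.002], TCP at [273.428, 562.02, 404.681] pointing down, gripper open.
Joint ranges: [-2.63, 2.63], [-0.92, 2.1], [0.06, 2.66], [-1.3, 4.44], [0, 2.69], [-3.02, 3.02]. Speed limits (rad/s): [2.22, 2.22, 2.79, 3.14, 3.14, 3.14].

### API

Orientations are given as [roll, pitch, yaw] about the fixed x, y, z axes, in that order (R = Rz(yaw) Ry(pitch) Rx(roll)).
In Python, from rig import readout, imaging, ticket gives the robot as it stands.
- The arm moves only by the tool step_arm, never from a script. Its argument "deltas" is a list of rows, each an object with "translation": the shift along the tool's x, y, z in cm, a list of three; "rot": the turn, a rotation vector about the tool's x, y, z in rad, a list of three. In form: [{"translation": [x, y, z], "rot": [rx, ry, rz]}, ...]. A call has 1 to 8 rows; each row is the pose to reach, as a shift and turn from the pose commanded when the call began, along the tool's axes at that moment; what a row does not reach only later rows make up. A row lasts 1/8 s, in which the tool goes at most 62.5 mm and 10.7 degrees, less where a joint would pass 70% of its speed; a pose out of reach is approached as far as the arm can. A call with a gripper value outside its range is refused whole. "grip" is the closure in counts, from 0 (fully open) to 255 (shut), set as the call begins (left out, the last holds). The fingers move at their own pace and stop on an object; "squeeze" is the grip in N (left out, the last holds). Time passes only in rows, so rows that repeat a pose let the fingers close. It gives the time, the measured TCP pose, the force and the opening at its end, in the units of the state.
- readout.sense(): the state, without advancing time (a new reading comes with each control period).
- imaging.grab_frame(name): name is "scene" or "top" or "wrist"; returns a dict with "image" (480x640x3 uint8, red, green, blue), "camera_matrix" (3x3 intrinsics, pixels), "world_to_cam" (4x4, takes a point from world to camera coordinates). Camera axes: x right, y up, looking along -z (the intrinsics and any distortion apply to the point x, -y, -z); pixel columns grow to the right and rows downward; lengths in mm; the calibration is good to about 2 mm. A picture is of the moment at which its call begins. There is no depth.
- ticket.sign_off(): hands the job in, once; it reports no verdict.
The state is a dict: "clock": time; "qpos": joint angles; "qvel": joint speeds; "joint_efforts": joint torques, N m; "eef_pos": TCP position; "tcp_rot": TCP orientation; "contact_force": force on the tool from outside, world axes, zero at the start; "wrist_torque": the same for the moment, N m; "opening": opening from 0.0 (shut) to 1.0 (fully open).
Only numpy, scipy, OpenCV 4.12 (cv2) and the standard library are available. Lean on these libraries where they do the work, as an engineer would, in place of code of your own. Each camera call takes 0.05 s, during which the arm holds its last target.

## Working session

There is one attempt and no reset: what is moved stays moved. The work goes in short steps, Python scripts to look and compute and a tool call to move; the robot and the scene stay as the last step left them, time stands still between calls to the robot, and variables do not carry over. Pictures are saved under pics/ and viewed, and the job is handed in when it is done.

Besides the shell and the picture viewer there is one more tool, called after "Emit:" by a JSON object that holds its "name" and its "arguments", one argument or row to a line. step_arm: Moves the arm, as the interface text tells. Its arguments: {"type":"object","properties":{"deltas":{"type":"array","items":{"type":"object","properties":{"translation":{"type":"array","items":{"type":"number"}},"rot":{"type":"array","items":{"type":"number"}}}}},"grip":{"type":"number"},"squeeze":{"type":"number"}},"required":["deltas"]}

```bash
ls; mkdir -p pics
python3 - <<'E'
from rig import readout, imaging
import cv2
print(readout.sense())
for n in ["scene","top","wrist"]:
    f=imaging.grab_frame(n)
    cv2.imwrite(f"pics/{n}0.png",f["image"][:,:,::-1])
    print(n,f["camera_matrix"].tolist(),f["world_to_cam"].round(4).tolist(),[k for k in f])
E
```

```text
pics
{'clock': 0.0, 'qpos': array([ 1.11559332e+00,  3.53659052e-01,  1.63416058e+00, -8.10179999e-06,
        1.15521503e+00, -2.38310594e-03]), 'qvel': array([ 0.00118125, -0.00010001, -0.00041475, -0.00058486,  0.00046763,
        0.00143734]), 'joint_efforts': array([-2.77285362e-03, -6.05238175e+01, -3.42067122e+01, -3.59057103e-04,
        9.32371389e-03, -6.91406132e-07]), 'eef_pos': array([273.32206065, 561.79214093, 403.94338754]), 'tcp_rot': array([-3.14015063e+00,  3.97098529e-06,  2.68877604e+00]), 'contact_force': array([-0.19689711, -0.0481802 , -0.31331247]), 'wrist_torque': array([ 0.02920618, -0.00458728,  0.02730796]), 'opening': 1.004433356167938}
scene [[615.8662261798906, 0.0, 330.85044584028986], [0.0, 615.8662261798906, 243.4507328208523], [0.0, 0.0, 1.0]] [[-0.6812, 0.7319, 0.0181, 378.452], [-0.5146, -0.4963, 0.6992, 220.8734], [0.5207, 0.467, 0.7147, -1631.1925], [0.0, 0.0, 0.0, 1.0]] ['image', 'camera_matrix', 'world_to_cam']
top [[533.718006583799, 0.0, 322.49841875830634], [0.0, 533.718006583799, 239.32142394292052], [0.0, 0.0, 1.0]] [[0.0206, -0.9998, 0.0028, -0.0209], [0.9932, 0.0208, 0.1149, -563.0462], [-0.1149, 0.0004, 0.9934, -1261.6694], [0.0, 0.0, 0.0, 1.0]] ['image', 'camera_matrix', 'world_to_cam']
wrist [[428.67735552634196, 0.0, 315.79162953097875], [0.0, 428.67735552634196, 236.84433310735017], [0.0, 0.0, 1.0]] [[0.4378, 0.8991, -0.0021, -623.4309], [-0.8587, 0.4175, -0.2972, 36.9547], [-0.2663, 0.1319, 0.9548, -380.7701], [0.0, 0.0, 0.0, 1.0]] ['image', 'camera_matrix', 'world_to_cam']
```

View pics/scene0.png

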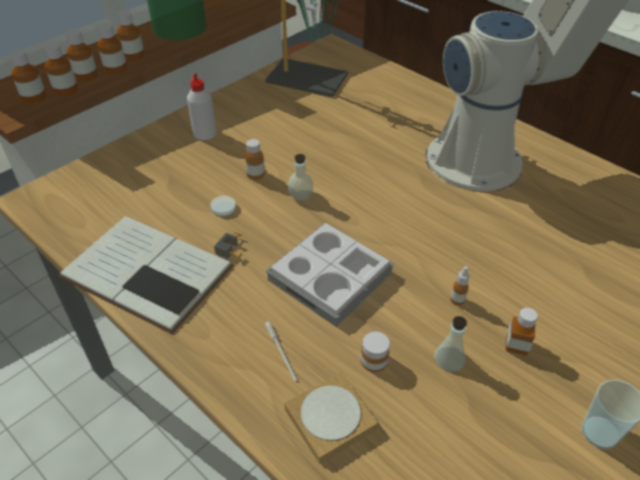

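View pics/top0.png

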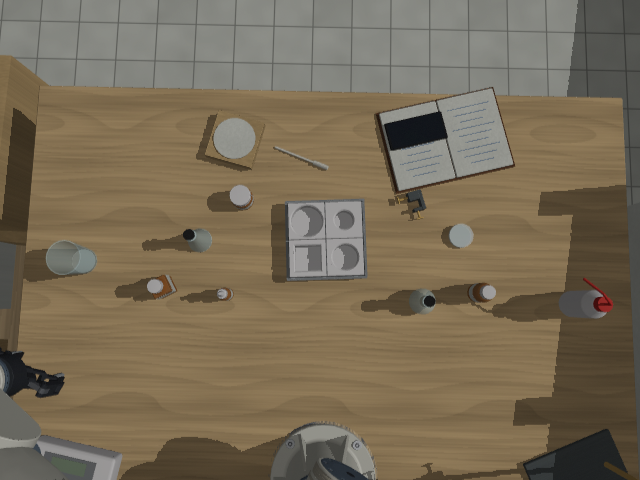

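View pics/wrist0.png

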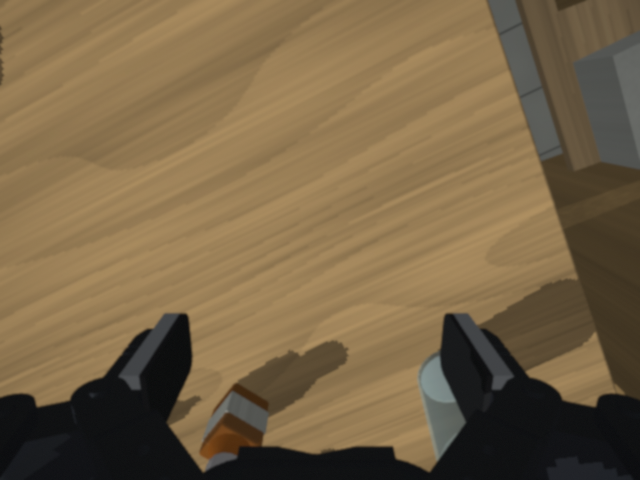

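Run:
```python
import cv2
t=cv2.imread("pics/top0.png");s=cv2.imread("pics/scene0.png")
def c(im,x,y,w,h,k,n): cv2.imwrite(f"pics/{n}.png",cv2.resize(im[y:y+h,x:x+w],None,fx=k,fy=k,interpolation=cv2.INTER_CUBIC))
c(t,135,220,120,90,6,"tl"); c(t,400,270,110,50,7,"tr"); c(t,280,190,95,95,6,"tc")
c(s,420,260,130,120,5,"sl"); c(s,240,130,90,80,6,"sr"); c(s,260,215,140,110,5,"sc")
```

```text
(no output)
```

View pics/tl.png

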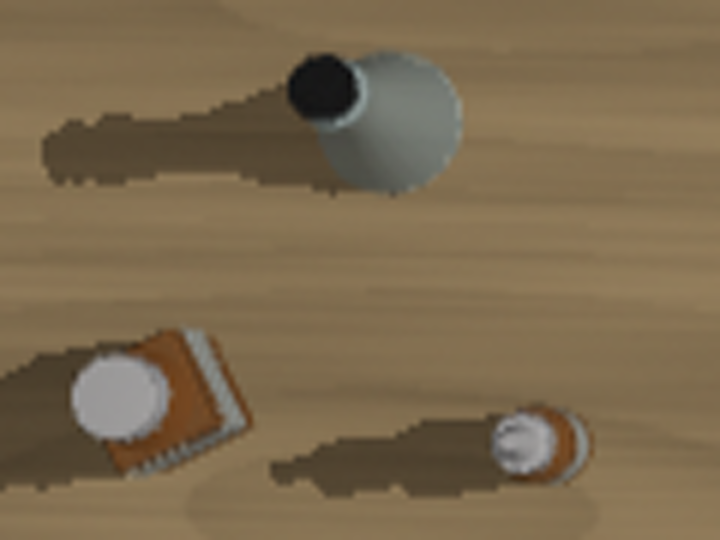

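View pics/tr.png

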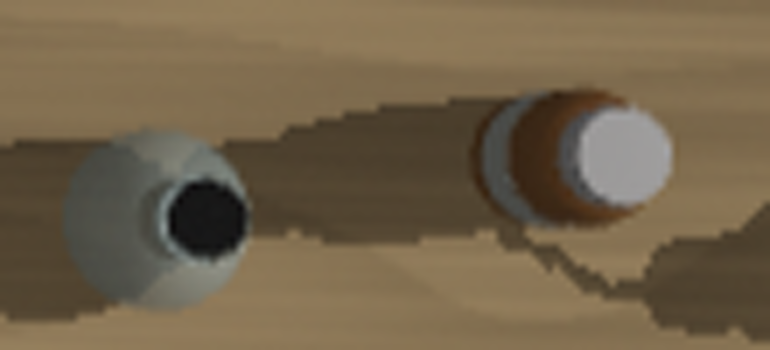

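View pics/tc.png

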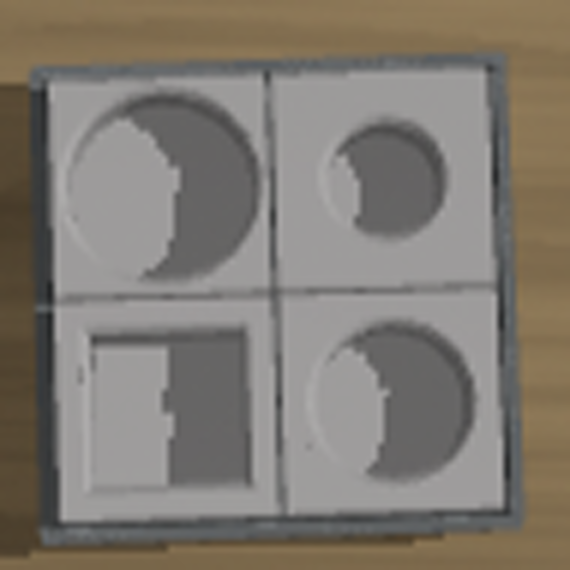

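View pics/sl.png

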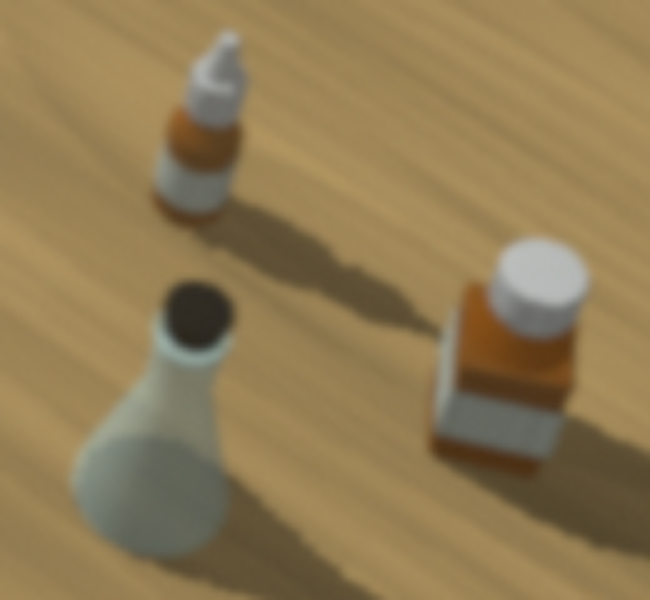

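View pics/sr.png

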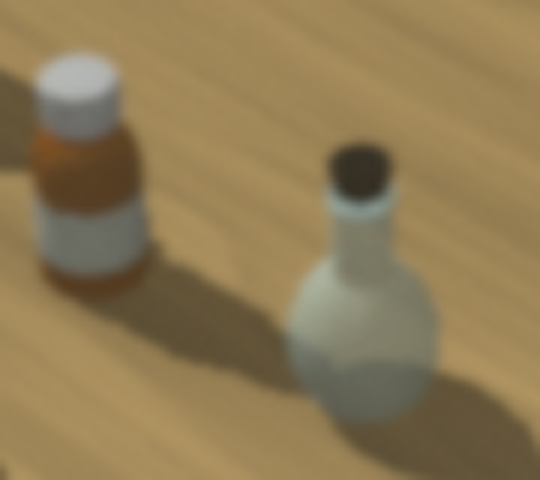

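View pics/sc.png

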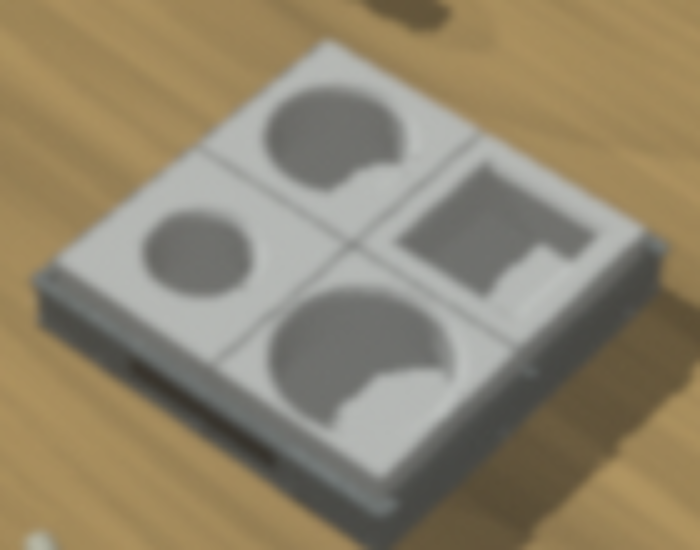

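```bash
cat > h.py <<'E'
import numpy as np
from scipy.optimize import least_squares
CAM={"scene":(np.array([[615.8662,0,330.8504],[0,615.8662,243.4507],[0,0,1]]),np.array([[-0.6812,0.7319,0.0181,378.452],[-0.5146,-0.4963,0.6992,220.8734],[0.5207,0.467,0.7147,-1631.1925]])),
"top":(np.array([[533.718,0,322.4984],[0,533.718,239.3214],[0,0,1]]),np.array([[0.0206,-0.9998,0.0028,-0.0209],[0.9932,0.0208,0.1149,-563.0462],[-0.1149,0.0004,0.9934,-1261.6694]]))}
def proj(c,P):
    K,W=CAM[c]; p=W[:,:3]@np.asarray(P,float)+W[:,3]; q=K@np.array([p[0],-p[1],-p[2]]); return q[:2]/q[2]
def crop(U,k,x,y): return (np.array(U)+.5)/k-.5+np.array([x,y])
def onplane(c,uv,z):
    return least_squares(lambda a:proj(c,[a[0],a[1],z])-uv,[500,0]).x
def tri(obs):
    r=least_squares(lambda X:np.concatenate([proj(c,X)-uv for c,uv in obs]),[500,0,80]);return r.x,np.sqrt(2*r.cost)
E
python3 - <<'E'
from h import *
TL=lambda u:crop(u,6,135,220); TR=lambda u:crop(u,7,400,270); TC=lambda u:crop(u,6,280,190)
SL=lambda u:crop(u,5,420,260); SR=lambda u:crop(u,6,240,130); SC=lambda u:crop(u,5,260,215)
for n,t,s,z in [("flask",TL((324,88)),SL((200,309)),118),("square",TL((119,396)),SL((541,270)),100),("droptip",TL((515,440)),SL((230,38)),102),("round",TR((626,157)),SR((79,76)),100),("belly",TR((206,219)),SR((360,160)),118)]:
    print(n,onplane("top",t,z).round(1),onplane("scene",s,z).round(1),[np.round(v,1) for v in tri([("top",t),("scene",s)])])
print("dropcap",onplane("top",TL((525,442)),82))
# square edges
a,b,c=[onplane("top",TL(p),60) for p in [(130,472),(250,425),(205,330)]]
print("sqyaw",np.arctan2(*(b-a)[::-1]),np.arctan2(*(c-b)[::-1]))
c0=[(48,85),(490,70),(505,508),(62,522),(274,293)]; s0=[(55,262)]
tc=[TC(p) for p in c0]
# scene order: front-left(top TL)=bottom(382,478); top TR=left(55,262); top BR=top(328,38); top BL=right(645,232)
sc=[SC(p) for p in [(382,478),(55,262),(328,38),(645,232),(353,243)]]
loc=np.array([[1,1],[1,-1],[-1,-1],[-1,1],[0,0]])
def pts(a):
    c,s=np.cos(a[2]),np.sin(a[2]);R=np.array([[c,-s],[s,c]]);return (R@(loc*a[3]).T).T+a[:2]
def res(a,cams):
    r=[]
    for cm,o in cams:
        for P,u in zip(pts(a),o): r.append(proj(cm,[*P,41])-u)
    return np.concatenate(r)
for cams in ([("top",tc)],[("scene",sc)],[("top",tc),("scene",sc)]):
    r=least_squares(res,[550,0,0,89],args=(cams,)); print(r.x.round(3),r.fun.round(1))
a=r.x
C,S=np.cos(a[2]),np.sin(a[2]);R=np.array([[C,-S],[S,C]])
for n,l in [("flask",[1,1]),("drop",[1,-1]),("round",[-1,-1]),("sq",[-1,1])]: print(n,(R@np.array(l)*45+a[:2]).round(1))
print("holes direct", [onplane("top",TC(p),41).round(1) for p in [(163,187),(383,179),(392,402),(168,409)]])
E
```

```text
flask [558.2 315.1] [557.7 315.8] [array([557.9, 315.6, 118. ]), np.float64(0.3)]
square [441.3 391.4] [440.9 392. ] [array([441.1, 391.8,  99.9]), np.float64(0.2)]
droptip [427.8 240.4] [425.7 242.4] [array([427. , 241.7, 102.5]), np.float64(0.9)]
round [ 442.5 -369.2] [ 441.3 -369.1] [array([ 442.2, -368.7,  100.8]), np.float64(0.2)]
belly [ 419.6 -229.1] [ 417.2 -231.4] [array([ 419.7, -228.7,  120.8]), np.float64(0.1)]
dropcap [427.32760488 240.32725056]
sqyaw -1.1738624203379253 0.4897357521481157
[5.63774e+02 4.34400e+00 5.30000e-02 8.86670e+01] [ 0.2 -0.2 -0.4 -0.   0.1 -0.  -0.2  0.1  0.3  0.2]
[5.63517e+02 4.36700e+00 5.40000e-02 8.89900e+01] [-0.2  0.1  0.  -0.2  0.   0.4  0.2 -0.6 -0.   0.3]
[5.63661e+02 4.38500e+00 5.40000e-02 8.88230e+01] [ 0.1 -0.2 -0.4 -0.1  0.2  0.1 -0.3  0.2  0.3  0.2 -0.3  0.1  0.1 -0.2
  0.   0.5  0.1 -0.6 -0.1  0.4]
flask [606.2  51.7]
drop [611.  -38.1]
round [521.1 -43. ]
sq [516.3  46.9]
holes direct [array([606.3,  50.7]), array([611.4, -37.9]), array([521.3, -43. ]), array([516.7,  46.5])]
```

```bash
cat > mv.py <<'E'
import numpy as np
from rig import readout
def go(cur,tgt,n,dyaw=0,smooth=True):
    "cur: commanded (x,y,z,yaw)"
    x,y,z,w=cur
    R=np.array([[np.cos(w),np.sin(w),0],[np.sin(w),-np.cos(w),0],[0,0,-1]])
    d=R.T@(np.array(tgt[:3])-[x,y,z])/10
    for i in range(1,n+1):
        s=i/n; s=s if not smooth else (0.6*s*s*(3-2*s)+.4*s)
        print((d*s).round(2).tolist(), round(-dyaw*s,3))
E
python3 -c "
from mv import *
go((273.428,562.02,404.681,2.6888),(558,315.5,320),8,np.pi/2-2.6888)"
```

```text
[-2.76, -0.74, 0.64] 0.085
[-7.05, -1.88, 1.64] 0.217
[-12.36, -3.3, 2.88] 0.38
[-18.19, -4.86, 4.23] 0.559
[-24.01, -6.42, 5.59] 0.738
[-29.33, -7.84, 6.83] 0.901
[-33.62, -8.98, 7.83] 1.033
[-36.37, -9.72, 8.47] 1.118
```

Emit:
{"name": "step_arm", "arguments": {
  "deltas": [
    {"translation":[-2.8,-0.7,0.6],"rot":[0,0,0.085]},
    {"translation":[-7.0,-1.9,1.6],"rot":[0,0,0.217]},
    {"translation":[-12.4,-3.3,2.9],"rot":[0,0,0.38]},
    {"translation":[-18.2,-4.9,4.2],"rot":[0,0,0.559]},
    {"translation":[-24.0,-6.4,5.6],"rot":[0,0,0.738]},
    {"translation":[-29.3,-7.8,6.8],"rot":[0,0,0.901]},
    {"translation":[-33.6,-9.0,7.8],"rot":[0,0,1.033]},
    {"translation":[-36.37,-9.72,8.47],"rot":[0,0,1.118]}
  ],
  "grip": 0,
  "squeeze": 40
}}

```text
clock: 1.15
eef_pos: [559.3, 313.7, 319.1]
tcp_rot: [-3.141, 0.001, 1.566]
contact_force: [0.1, 0.7, -0.4]
opening: 1.001
```

Emit:
{"name": "step_arm", "arguments": {
  "deltas": [
    {"translation":[0,0,1.0],"rot":[0,0,0]},
    {"translation":[0,0,2.7],"rot":[0,0,0]},
    {"translation":[0,0,4.4],"rot":[0,0,0]},
    {"translation":[0,0,6.0],"rot":[0,0,0]},
    {"translation":[0,0,7.1],"rot":[0,0,0]},
    {"translation":[0,0,7.7],"rot":[0,0,0]},
    {"translation":[0,0,7.7],"rot":[0,0,0]}
  ]
}}

```text
clock: 2.02
eef_pos: [557.9, 315.5, 242.6]
tcp_rot: [-3.141, 0.0, 1.571]
contact_force: [0.7, -0.1, 0.1]
opening: 0.999
```

Run:
```python
from rig import readout, imaging
import cv2
print(readout.sense())
f=imaging.grab_frame("wrist"); cv2.imwrite("pics/w1.png",f["image"][:,:,::-1])
f=imaging.grab_frame("scene"); cv2.imwrite("pics/s1.png",cv2.resize(f["image"][200:420,360:600,::-1],None,fx=2.5,fy=2.5))
```

```text
{'clock': 2.025, 'qpos': array([5.12399169e-01, 5.58885385e-01, 1.71349496e+00, 1.87376160e-05,
       8.69700950e-01, 5.12249287e-01]), 'qvel': array([-1.23399010e-03, -1.40151687e-02, -1.05028697e-02,  7.54646837e-04,
        4.53609508e-03, -7.31906413e-05]), 'joint_efforts': array([ 8.51666252e-02, -6.66027331e+01, -2.68126917e+01,  3.34174561e-03,
       -9.00274445e-02, -5.68702635e-04]), 'eef_pos': array([557.89366198, 315.5461271 , 242.64292756]), 'tcp_rot': array([-3.14115971e+00,  2.27028919e-04,  1.57093417e+00]), 'contact_force': array([ 0.6587634 , -0.07460629,  0.10958345]), 'wrist_torque': array([ 0.04213383, -0.01087619,  0.06714203]), 'opening': 0.9987595755649326}
```

View pics/w1.png

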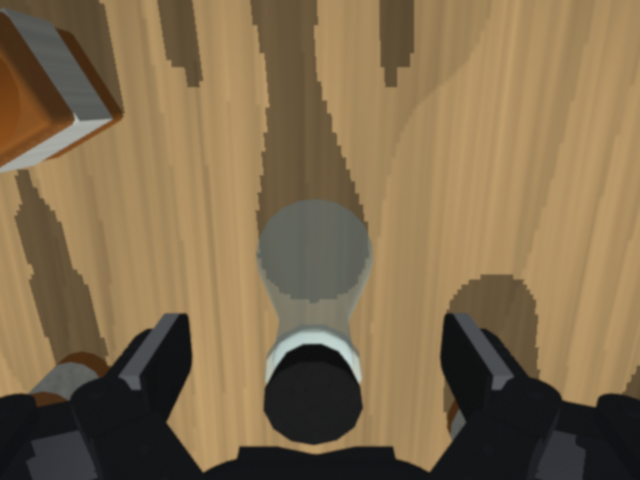

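View pics/s1.png

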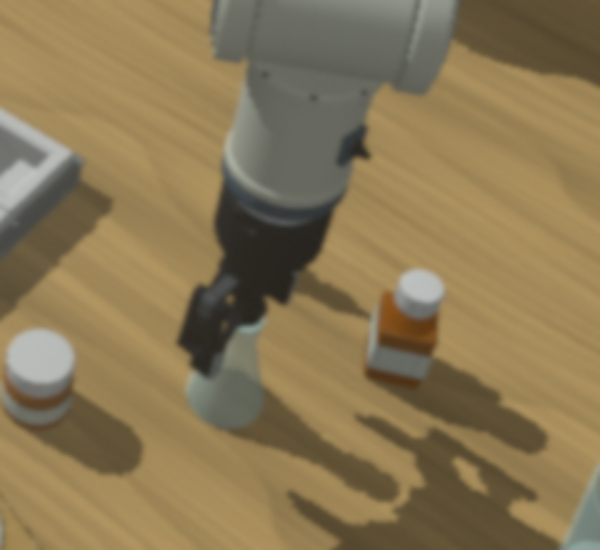

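The stopper (313,393) sits midway between the pads (190 and 442). Closing.

Emit:
{"name": "step_arm", "arguments": {
  "deltas": [
    {"translation":[0,0,0],"rot":[0,0,0]},
    {"translation":[0,0,0],"rot":[0,0,0]},
    {"translation":[0,0,0],"rot":[0,0,0]},
    {"translation":[0,0,0],"rot":[0,0,0]},
    {"translation":[0,0,0],"rot":[0,0,0]},
    {"translation":[0,0,0],"rot":[0,0,0]},
    {"translation":[0,0,0],"rot":[0,0,0]}
  ],
  "grip": 255,
  "squeeze": 40
}}

```text
clock: 3.0
eef_pos: [558.0, 315.6, 243.3]
tcp_rot: [3.141, -0.0, 1.571]
contact_force: [-2.3, -0.9, 5.0]
opening: 0.303
```

Emit:
{"name": "step_arm", "arguments": {
  "deltas": [
    {"translation":[0,0,-0.6],"rot":[0,0,0]},
    {"translation":[0,0,-2.0],"rot":[0,0,0]},
    {"translation":[0,0,-4.0],"rot":[0,0,0]},
    {"translation":[0,0,-6.0],"rot":[0,0,0]},
    {"translation":[-0.5,0.1,-7.2],"rot":[0,0,0]},
    {"translation":[-2.0,0.4,-7.6],"rot":[0,0,0]},
    {"translation":[-4.5,0.9,-7.6],"rot":[0,0,0]},
    {"translation":[-7.5,1.4,-7.6],"rot":[0,0,0]}
  ]
}}

```text
clock: 4.0
eef_pos: [571.9, 239.0, 318.6]
tcp_rot: [-3.141, 0.001, 1.571]
contact_force: [-0.2, -0.4, -0.2]
opening: 0.303
```

Emit:
{"name": "step_arm", "arguments": {
  "deltas": [
    {"translation":[-3.5,0.6,0],"rot":[0,0,0]},
    {"translation":[-7.0,1.3,0],"rot":[0,0,0]},
    {"translation":[-10.5,1.9,0],"rot":[0,0,0]},
    {"translation":[-13.8,2.5,0],"rot":[0,0,0]},
    {"translation":[-16.5,3.0,0],"rot":[0,0,0]},
    {"translation":[-18.2,3.3,0],"rot":[0,0,0]},
    {"translation":[-18.9,3.42,0],"rot":[0,0,0]},
    {"translation":[-18.9,3.42,0],"rot":[0,0,0]}
  ]
}}

```text
clock: 5.0
eef_pos: [606.1, 51.4, 318.8]
tcp_rot: [-3.141, -0.0, 1.57]
contact_force: [-0.3, 0.3, -1.5]
opening: 0.302
```

```bash
cat > look.py <<'E'
import sys,cv2
from rig import readout, imaging
n=sys.argv[1]
s=readout.sense(); print(s["clock"],s["eef_pos"].round(1),s["tcp_rot"].round(3),s["contact_force"].round(1),round(s["opening"],3))
for c in sys.argv[2:]:
    c=c.split(","); f=imaging.grab_frame(c[0])["image"][:,:,::-1]
    if len(c)>1:
        x,y,w,h=map(int,c[1:5]); k=min(800/w,600/h,6); f=cv2.resize(f[y:y+h,x:x+w],None,fx=k,fy=k,interpolation=cv2.INTER_CUBIC); print(c,k)
    cv2.imwrite(f"pics/{n}_{c[0]}.png",f)
E
python3 look.py a2 wrist scene,220,160,200,180
```

```text
5.0 [606.1  51.4 318.8] [-3.141 -0.     1.57 ] [-0.3  0.3 -1.5] 0.302
['scene', '220', '160', '200', '180'] 3.3333333333333335
```

View pics/a2_wrist.png

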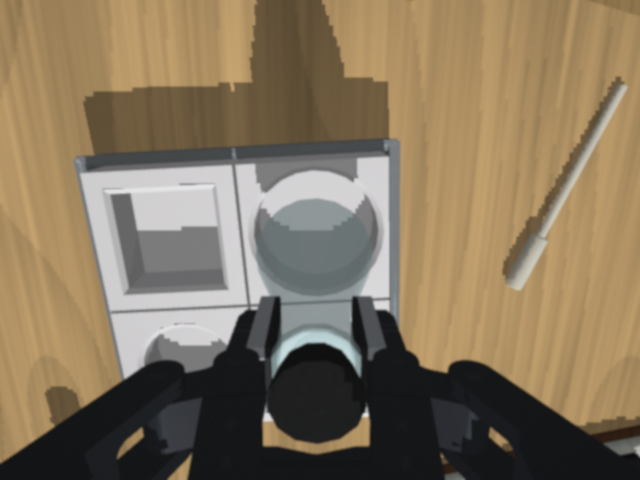

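View pics/a2_scene.png

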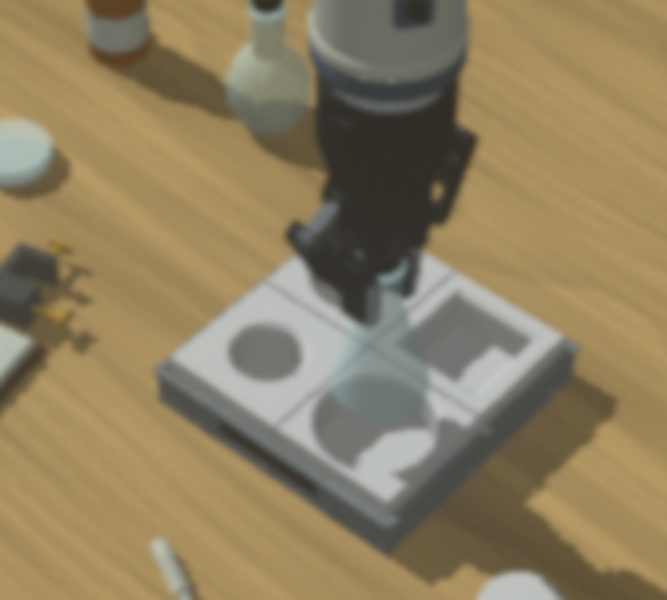

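Grasp held (opening 0.302 ≈ 25.7 mm), flask above the largest cup. Lowering.

Emit:
{"name": "step_arm", "arguments": {
  "deltas": [
    {"translation":[0,0,0.6],"rot":[0,0,0]},
    {"translation":[0,0,1.8],"rot":[0,0,0]},
    {"translation":[0,0,3.2],"rot":[0,0,0]},
    {"translation":[0,0,4.5],"rot":[0,0,0]},
    {"translation":[0,0,5.4],"rot":[0,0,0]},
    {"translation":[0,0,5.9],"rot":[0,0,0]},
    {"translation":[0,0,6.1],"rot":[0,0,0]},
    {"translation":[0,0,6.2],"rot":[0,0,0]}
  ]
}}

```text
clock: 6.1
eef_pos: [606.3, 51.5, 257.2]
tcp_rot: [3.141, -0.0, 1.571]
contact_force: [0.7, -1.3, -1.0]
opening: 0.307
```

Emit:
{"name": "step_arm", "arguments": {
  "deltas": [
    {"translation":[0,0,0.1],"rot":[0,0,0]},
    {"translation":[0,0,0.15],"rot":[0,0,0]},
    {"translation":[0,0,0.2],"rot":[0,0,0]},
    {"translation":[0,0,0.25],"rot":[0,0,0]},
    {"translation":[0,0,0.3],"rot":[0,0,0]},
    {"translation":[0,0,0.3],"rot":[0,0,0]}
  ]
}}

```text
clock: 6.85
eef_pos: [606.2, 51.5, 254.3]
tcp_rot: [3.141, -0.0, 1.571]
contact_force: [-1.4, -0.2, 3.7]
opening: 0.301
```

Emit:
{"name": "step_arm", "arguments": {
  "deltas": [
    {"translation":[0,0,0.0],"rot":[0,0,0]},
    {"translation":[0,0,0.0],"rot":[0,0,0]}
  ],
  "grip": 165
}}

```text
clock: 7.1
eef_pos: [606.2, 51.5, 253.9]
tcp_rot: [3.142, 0.0, 1.571]
contact_force: [0.2, 0.3, -0.1]
opening: 0.351
```

Emit:
{"name": "step_arm", "arguments": {
  "deltas": [
    {"translation":[0,0,0.0],"rot":[0,0,0]},
    {"translation":[0,0,0.0],"rot":[0,0,0]},
    {"translation":[0,0,0.0],"rot":[0,0,0]},
    {"translation":[0,0,0.0],"rot":[0,0,0]}
  ],
  "grip": 70
}}

```text
clock: 7.6
eef_pos: [606.2, 51.5, 254.0]
tcp_rot: [3.142, 0.0, 1.571]
contact_force: [0.1, -0.8, -0.1]
opening: 0.721
```

```bash
python3 look.py a3 wrist scene,220,160,200,180
```

```text
7.6 [606.2  51.5 254. ] [3.142 0.    1.571] [ 0.1 -0.8 -0.1] 0.721
['scene', '220', '160', '200', '180'] 3.3333333333333335
```

View pics/a3_wrist.png

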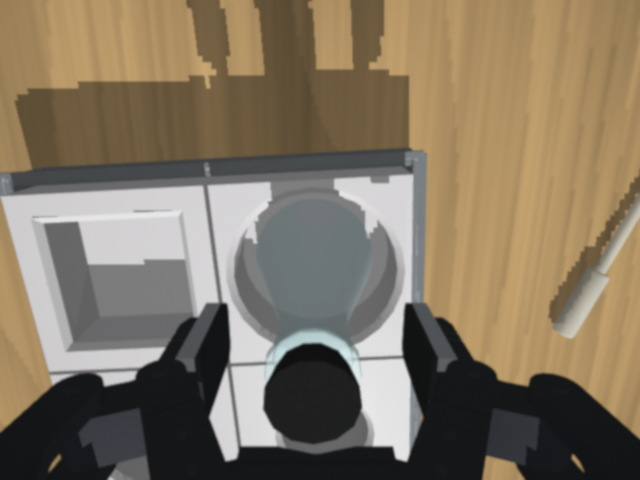

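View pics/a3_scene.png

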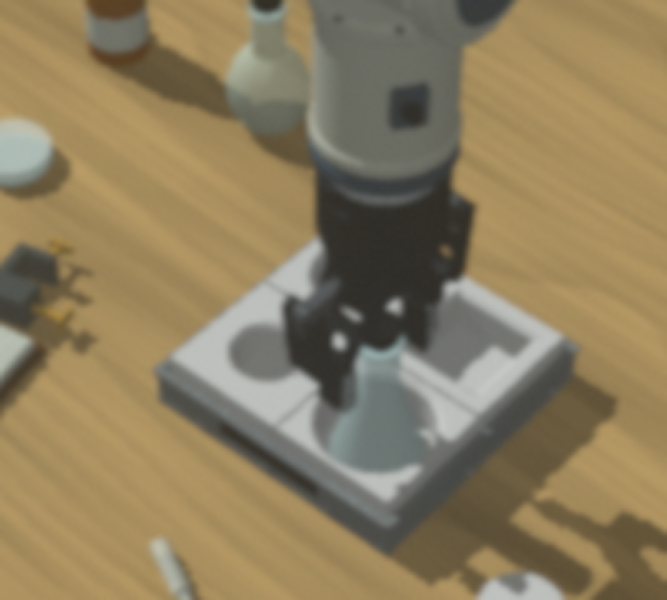

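Flask seated and released. Rising and moving over to the round bottle.

Emit:
{"name": "step_arm", "arguments": {
  "deltas": [
    {"translation":[0,0,-1.5],"rot":[0,0,0]},
    {"translation":[0,0,-4.5],"rot":[0,0,0]},
    {"translation":[0,0,-7.5],"rot":[0,0,0]},
    {"translation":[-0.8,-0.3,-9.0],"rot":[0,0,0]},
    {"translation":[-3.5,-1.3,-9.0],"rot":[0,0,0]},
    {"translation":[-8.0,-3.1,-9.0],"rot":[0,0,0]},
    {"translation":[-13.0,-5.1,-9.0],"rot":[0,0,0]},
    {"translation":[-18.0,-7.0,-9.0],"rot":[0,0,0]}
  ],
  "grip": 0
}}

```text
clock: 8.7
eef_pos: [535.0, -130.1, 344.1]
tcp_rot: [-3.142, 0.0, 1.571]
contact_force: [-0.7, 0.4, 0.8]
opening: 1.0
```

Emit:
{"name": "step_arm", "arguments": {
  "deltas": [
    {"translation":[-5,-2.0,0],"rot":[0,0,0]},
    {"translation":[-10,-4.0,0],"rot":[0,0,0]},
    {"translation":[-15,-5.9,0],"rot":[0,0,0]},
    {"translation":[-19.5,-7.6,0],"rot":[0,0,0]},
    {"translation":[-22.5,-8.8,0.5],"rot":[0,0,0]},
    {"translation":[-23.8,-9.3,2],"rot":[0,0,0]},
    {"translation":[-24.05,-9.42,3.0],"rot":[0,0,0]},
    {"translation":[-24.05,-9.42,3.4],"rot":[0,0,0]}
  ]
}}

```text
clock: 9.7
eef_pos: [441.9, -368.0, 308.7]
tcp_rot: [-3.14, -0.002, 1.571]
contact_force: [-0.3, 0.4, 0.3]
opening: 1.0
```

```bash
python3 look.py a4 wrist top,280,190,240,120
```

```text
9.7 [ 441.9 -368.   308.7] [-3.140e+00 -2.000e-03  1.571e+00] [-0.3  0.4  0.3] 1.0
['top', '280', '190', '240', '120'] 3.3333333333333335
```

View pics/a4_wrist.png

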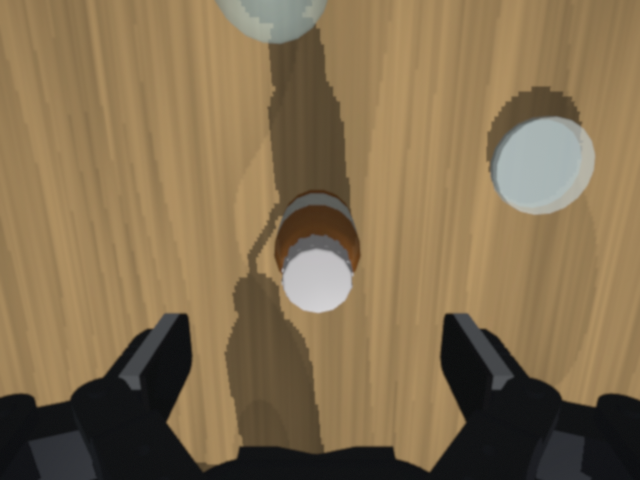

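Cap at (318,280), centred between the pads. Descending to cap height and closing.

Emit:
{"name": "step_arm", "arguments": {
  "deltas": [
    {"translation":[0,0,1.2],"rot":[0,0,0]},
    {"translation":[0,0,2.9],"rot":[0,0,0]},
    {"translation":[0,0,4.5],"rot":[0,0,0]},
    {"translation":[0,0,5.7],"rot":[0,0,0]},
    {"translation":[0,0,6.3],"rot":[0,0,0]},
    {"translation":[0,0,6.5],"rot":[0,0,0]},
    {"translation":[0,0,6.5],"rot":[0,0,0]}
  ]
}}

```text
clock: 10.68
eef_pos: [442.0, -369.1, 245.2]
tcp_rot: [3.141, 0.0, 1.571]
contact_force: [-0.1, 0.1, -0.4]
opening: 1.002
```

Emit:
{"name": "step_arm", "arguments": {
  "deltas": [
    {"translation":[0,0,0],"rot":[0,0,0]},
    {"translation":[0,0,0],"rot":[0,0,0]},
    {"translation":[0,0,0],"rot":[0,0,0]},
    {"translation":[0,0,0],"rot":[0,0,0]},
    {"translation":[0,0,0],"rot":[0,0,0]},
    {"translation":[0,0,0],"rot":[0,0,0]},
    {"translation":[0,0,0],"rot":[0,0,0]}
  ],
  "grip": 255
}}

```text
clock: 11.55
eef_pos: [442.1, -369.1, 245.4]
tcp_rot: [3.141, 0.0, 1.571]
contact_force: [-1.3, 0.5, 5.5]
opening: 0.357
```

```bash
python3 look.py a5 wrist scene,200,90,160,120
```

```text
11.55 [ 442.1 -369.1  245.4] [3.141 0.    1.571] [-1.3  0.5  5.5] 0.357
['scene', '200', '90', '160', '120'] 5.0
```

View pics/a5_scene.png

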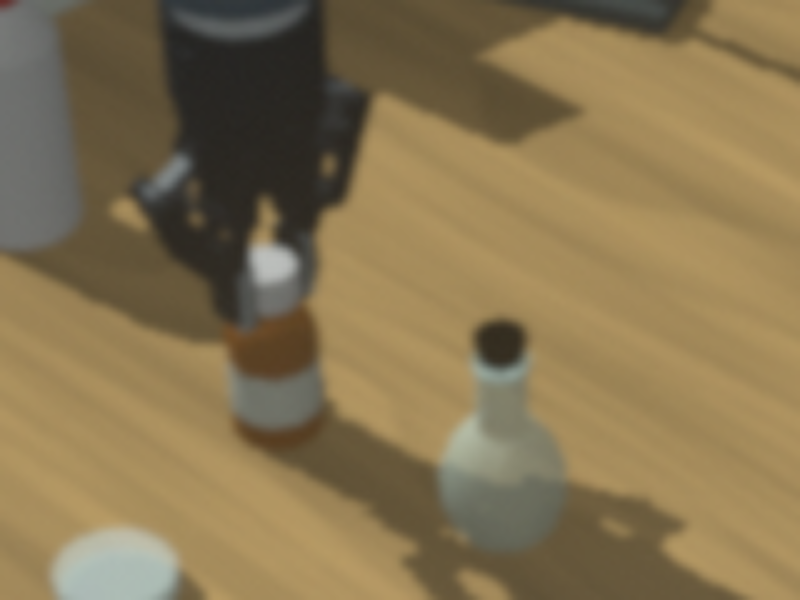

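Emit:
{"name": "step_arm", "arguments": {
  "deltas": [
    {"translation":[0,0,-0.6],"rot":[0,0,0]},
    {"translation":[0,0,-2.2],"rot":[0,0,0]},
    {"translation":[0,0,-4.8],"rot":[0,0,0]},
    {"translation":[0,0.5,-7.6],"rot":[0,0,0]},
    {"translation":[0.3,2.0,-10.2],"rot":[0,0,0]},
    {"translation":[1.5,4.0,-12.4],"rot":[0,0,0]},
    {"translation":[4.0,6.0,-13.5],"rot":[0,0,0]},
    {"translation":[7.5,7.2,-13.8],"rot":[0,0,0]}
  ]
}}

```text
clock: 12.65
eef_pos: [514.8, -293.7, 385.1]
tcp_rot: [3.139, 0.001, 1.57]
contact_force: [-0.1, 0.1, -1.8]
opening: 0.356
```

Emit:
{"name": "step_arm", "arguments": {
  "deltas": [
    {"translation":[4.0,0.5,0],"rot":[0,0,0]},
    {"translation":[8.0,0.7,0],"rot":[0,0,0]},
    {"translation":[12.0,0.71,0],"rot":[0,0,0]},
    {"translation":[16.0,0.71,0.4],"rot":[0,0,0]},
    {"translation":[20.0,0.71,1.5],"rot":[0,0,0]},
    {"translation":[23.2,0.71,3.2],"rot":[0,0,0]},
    {"translation":[24.8,0.71,4.8],"rot":[0,0,0]},
    {"translation":[25.1,0.71,5.6],"rot":[0,0,0]}
  ]
}}

```text
clock: 13.65
eef_pos: [520.9, -42.5, 326.4]
tcp_rot: [-3.141, 0.0, 1.572]
contact_force: [-0.0, -0.6, -1.0]
opening: 0.362
```

```bash
python3 look.py a6 wrist top,280,190,240,120
```

```text
13.65 [520.9 -42.5 326.4] [-3.141  0.     1.572] [-0.  -0.6 -1. ] 0.362
['top', '280', '190', '240', '120'] 3.3333333333333335
```

View pics/a6_wrist.png

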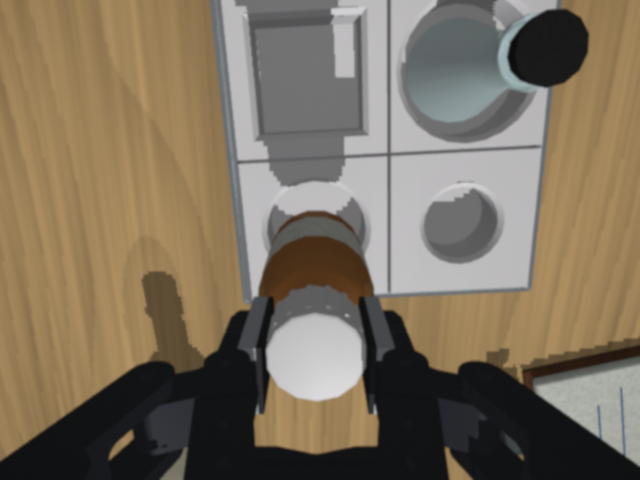

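Emit:
{"name": "step_arm", "arguments": {
  "deltas": [
    {"translation":[0,0,0.8],"rot":[0,0,0]},
    {"translation":[0,0,2.3],"rot":[0,0,0]},
    {"translation":[0,0,4.0],"rot":[0,0,0]},
    {"translation":[0,0,5.3],"rot":[0,0,0]},
    {"translation":[0,0,6.2],"rot":[0,0,0]},
    {"translation":[0,0,6.6],"rot":[0,0,0]},
    {"translation":[0,0,6.75],"rot":[0,0,0]},
    {"translation":[0,0,6.8],"rot":[0,0,0]}
  ]
}}

```text
clock: 14.75
eef_pos: [521.2, -43.0, 259.3]
tcp_rot: [3.141, 0.0, 1.571]
contact_force: [-0.3, 0.6, -1.5]
opening: 0.356
```

Emit:
{"name": "step_arm", "arguments": {
  "deltas": [
    {"translation":[0,0,0.1],"rot":[0,0,0]},
    {"translation":[0,0,0.15],"rot":[0,0,0]},
    {"translation":[0,0,0.2],"rot":[0,0,0]},
    {"translation":[0,0,0.25],"rot":[0,0,0]},
    {"translation":[0,0,0.3],"rot":[0,0,0]},
    {"translation":[0,0,0.3],"rot":[0,0,0]}
  ]
}}

```text
clock: 15.5
eef_pos: [521.1, -43.0, 256.4]
tcp_rot: [3.141, 0.0, 1.571]
contact_force: [-1.6, 0.2, 4.9]
opening: 0.357
```

Contact felt (+6 N). Releasing.

Emit:
{"name": "step_arm", "arguments": {
  "deltas": [
    {"translation":[0,0,0.0],"rot":[0,0,0]},
    {"translation":[0,0,0.0],"rot":[0,0,0]}
  ],
  "grip": 150
}}

```text
clock: 15.75
eef_pos: [521.1, -43.0, 256.0]
tcp_rot: [3.141, -0.0, 1.571]
contact_force: [-0.4, -0.4, -1.0]
opening: 0.409
```

Emit:
{"name": "step_arm", "arguments": {
  "deltas": [
    {"translation":[0,0,0.0],"rot":[0,0,0]},
    {"translation":[0,0,0.0],"rot":[0,0,0]},
    {"translation":[0,0,0.0],"rot":[0,0,0]},
    {"translation":[0,0,0.0],"rot":[0,0,0]}
  ],
  "grip": 60
}}

```text
clock: 16.25
eef_pos: [521.1, -43.0, 256.0]
tcp_rot: [-3.142, -0.0, 1.571]
contact_force: [0.3, 0.3, 0.6]
opening: 0.765
```

```bash
python3 look.py a7 wrist scene,220,160,200,180
```

```text
16.25 [521.1 -43.  256. ] [-3.142 -0.     1.571] [0.3 0.3 0.6] 0.765
['scene', '220', '160', '200', '180'] 3.3333333333333335
```

View pics/a7_wrist.png

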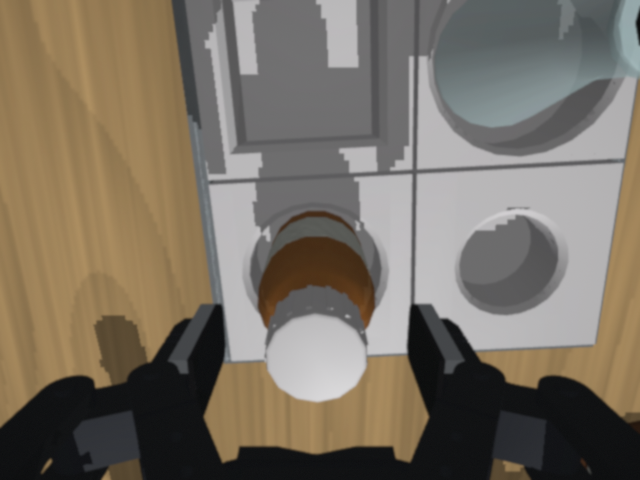

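View pics/a7_scene.png

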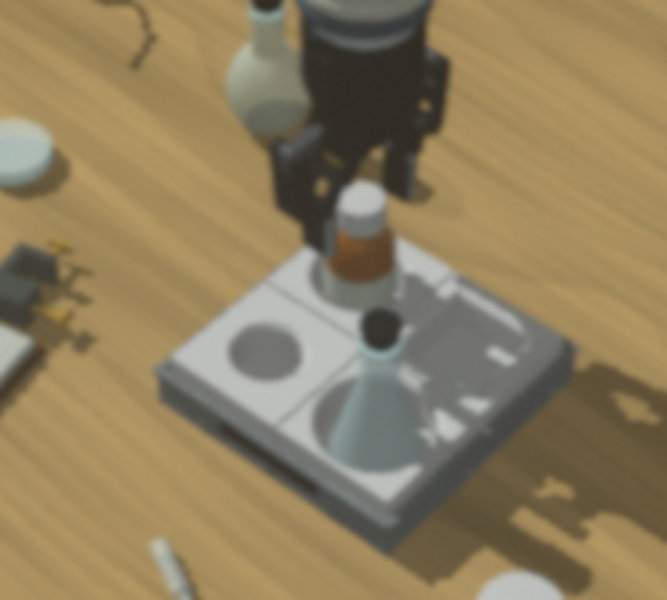

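Emit:
{"name": "step_arm", "arguments": {
  "deltas": [
    {"translation":[0,0,-1.5],"rot":[0,0,0]},
    {"translation":[0,0,-4.5],"rot":[0,0,0]},
    {"translation":[0,0,-7.5],"rot":[0,0,0]},
    {"translation":[1.0,-0.2,-9.0],"rot":[0,0,0]},
    {"translation":[4.0,-0.7,-9.0],"rot":[0,0,0]},
    {"translation":[8.5,-1.6,-9.0],"rot":[0,0,0]},
    {"translation":[13.5,-2.5,-9.0],"rot":[0,0,0]},
    {"translation":[18.5,-3.4,-9.0],"rot":[0,0,0]}
  ],
  "grip": 0
}}

```text
clock: 17.35
eef_pos: [486.2, 143.8, 346.2]
tcp_rot: [-3.142, -0.0, 1.57]
contact_force: [-0.3, 0.9, -0.3]
opening: 1.001
```

Emit:
{"name": "step_arm", "arguments": {
  "deltas": [
    {"translation":[5,-0.9,0],"rot":[0,0,0]},
    {"translation":[10,-1.8,0],"rot":[0,0,0]},
    {"translation":[15,-2.8,0],"rot":[0,0,0]},
    {"translation":[19.8,-3.7,0],"rot":[0,0,0]},
    {"translation":[23.2,-4.3,0.5],"rot":[0,0,0]},
    {"translation":[24.7,-4.55,2],"rot":[0,0,0]},
    {"translation":[24.95,-4.6,3.2],"rot":[0,0,0]},
    {"translation":[24.95,-4.6,3.6],"rot":[0,0,0]}
  ]
}}

```text
clock: 18.35
eef_pos: [440.7, 390.4, 308.4]
tcp_rot: [-3.14, 0.002, 1.57]
contact_force: [-0.9, 0.5, 0.1]
opening: 1.0
```

```bash
python3 look.py a8 wrist
python3 - <<'E'
from rig import imaging
f=imaging.grab_frame("wrist"); print(f["camera_matrix"].tolist(),f["world_to_cam"].round(4).tolist())
E
```

```text
18.35 [440.7 390.4 308.4] [-3.14e+00  2.00e-03  1.57e+00] [-0.9  0.5  0.1] 1.0
[[428.67735552634196, 0.0, 315.79162953097875], [0.0, 428.67735552634196, 236.84433310735017], [0.0, 0.0, 1.0]] [[1.0, -0.0012, -0.0017, -438.0127], [0.0006, 0.9541, -0.2994, -362.0659], [0.002, 0.2994, 0.9541, -405.3834], [0.0, 0.0, 0.0, 1.0]]
```

View pics/a8_wrist.png

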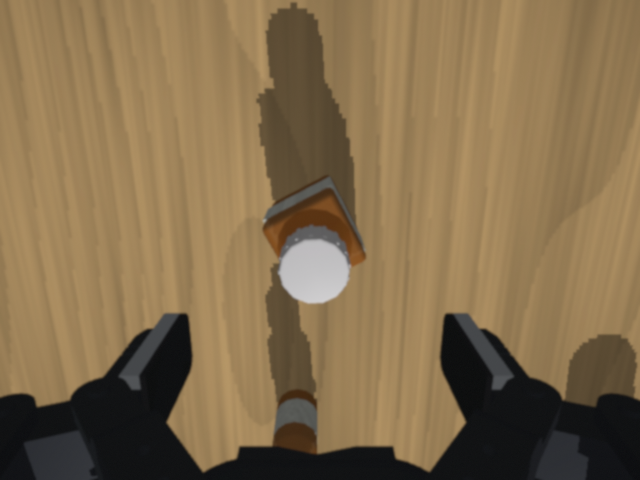

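```bash
python3 -c "
import cv2
i=cv2.imread('pics/a8_wrist.png')[160:310,240:390];cv2.imwrite('pics/a8c.png',cv2.resize(i,None,fx=4,fy=4,interpolation=cv2.INTER_CUBIC))"
```

```text
(no output)
```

View pics/a8c.png

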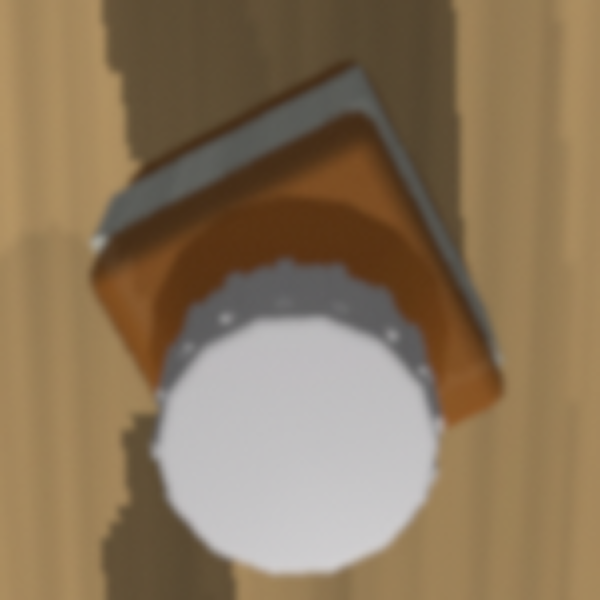

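Run:
```python
from h import *
import h
h.CAM["w"]=(np.array([[428.677,0,315.79],[0,428.677,236.84],[0,0,1]]),np.array([[1.0,-0.0012,-0.0017,-438.0127],[0.0006,0.9541,-0.2994,-362.0659],[0.002,0.2994,0.9541,-405.3834]]))
f=lambda u,z:onplane("w",crop(u,4,240,160),z)
for p,q,z in [((140,172),(350,62),5),((120,232),(345,118),60),((120,255),(340,125),68),((375,115),(500,370),68),((395,150),(495,350),60),((95,275),(155,390),72),((445,425),(495,400),72)]:
    a,b=f(p,z),f(q,z); print(a.round(1),b.round(1),np.arctan2(*(b-a)[::-1]).round(3))
print(f((297,445),100))
```

```text
[411.7 404.1] [445.8 422. ] 0.484
[414.4 408.6] [443.8 423.7] 0.475
[415.2 407.7] [443.  424.4] 0.541
[447.3 425.7] [463.9 392.2] -1.111
[450.3 419.5] [464.1 392.2] -1.103
[412.4 406.3] [419.5 391. ] -1.137
[456.6 386.2] [462.9 389.6] 0.497
[437.80343911 394.70150897]
```

Bottle yaw ≈ 0.47 rad; cap (314,271) centred. Descending and closing.

Emit:
{"name": "step_arm", "arguments": {
  "deltas": [
    {"translation":[0,0,1.2],"rot":[0,0,0]},
    {"translation":[0,0,2.9],"rot":[0,0,0]},
    {"translation":[0,0,4.5],"rot":[0,0,0]},
    {"translation":[0,0,5.7],"rot":[0,0,0]},
    {"translation":[0,0,6.3],"rot":[0,0,0]},
    {"translation":[0,0,6.5],"rot":[0,0,0]},
    {"translation":[0,0,6.5],"rot":[0,0,0]}
  ]
}}

```text
clock: 19.32
eef_pos: [441.1, 391.6, 245.2]
tcp_rot: [3.141, -0.0, 1.571]
contact_force: [0.2, -0.9, 0.2]
opening: 1.001
```

Emit:
{"name": "step_arm", "arguments": {
  "deltas": [
    {"translation":[0,0,0],"rot":[0,0,0]},
    {"translation":[0,0,0],"rot":[0,0,0]},
    {"translation":[0,0,0],"rot":[0,0,0]},
    {"translation":[0,0,0],"rot":[0,0,0]},
    {"translation":[0,0,0],"rot":[0,0,0]},
    {"translation":[0,0,0],"rot":[0,0,0]},
    {"translation":[0,0,0],"rot":[0,0,0]}
  ],
  "grip": 255
}}

```text
clock: 20.2
eef_pos: [441.0, 391.6, 245.3]
tcp_rot: [3.142, -0.0, 1.571]
contact_force: [-1.7, -0.3, 5.4]
opening: 0.363
```

```bash
python3 look.py a9 wrist
```

```text
20.2 [441.  391.6 245.3] [ 3.142 -0.     1.571] [-1.7 -0.3  5.4] 0.363
```

View pics/a9_wrist.png

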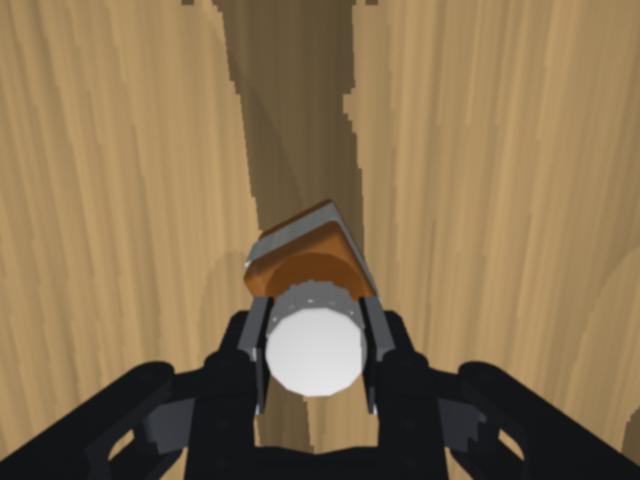

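Emit:
{"name": "step_arm", "arguments": {
  "deltas": [
    {"translation":[0,0,-0.6],"rot":[0,0,0]},
    {"translation":[0,0,-2.2],"rot":[0,0,0]},
    {"translation":[0,0,-4.8],"rot":[0,0,0]},
    {"translation":[0,0.5,-7.6],"rot":[0,0,0]},
    {"translation":[-0.3,2.0,-10.0],"rot":[0,0,0]},
    {"translation":[-1.8,4.0,-11.6],"rot":[0,0,0]},
    {"translation":[-4.8,5.8,-12.0],"rot":[0,0,0]},
    {"translation":[-8.8,7.0,-12.0],"rot":[0,0,0]}
  ]
}}

```text
clock: 21.25
eef_pos: [511.8, 303.1, 366.6]
tcp_rot: [3.139, -0.001, 1.572]
contact_force: [0.5, 0.3, -1.9]
opening: 0.359
```

Emit:
{"name": "step_arm", "arguments": {
  "deltas": [
    {"translation":[-4.0,0.4,0],"rot":[0,0,0.05]},
    {"translation":[-8.0,0.52,0],"rot":[0,0,0.12]},
    {"translation":[-12.0,0.52,0],"rot":[0,0,0.2]},
    {"translation":[-16.2,0.52,0.3],"rot":[0,0,0.28]},
    {"translation":[-20.4,0.52,1.3],"rot":[0,0,0.35]},
    {"translation":[-23.8,0.52,2.8],"rot":[0,0,0.4]},
    {"translation":[-25.3,0.52,4.0],"rot":[0,0,0.414]},
    {"translation":[-25.68,0.52,4.5],"rot":[0,0,0.414]}
  ]
}}

```text
clock: 22.25
eef_pos: [516.2, 46.2, 319.8]
tcp_rot: [-3.141, 0.0, 1.156]
contact_force: [0.3, 0.6, -1.2]
opening: 0.357
```

```bash
python3 look.py b1 wrist scene,220,160,200,180
```

```text
22.25 [516.2  46.2 319.8] [-3.141  0.     1.156] [ 0.3  0.6 -1.2] 0.357
['scene', '220', '160', '200', '180'] 3.3333333333333335
```

View pics/b1_wrist.png

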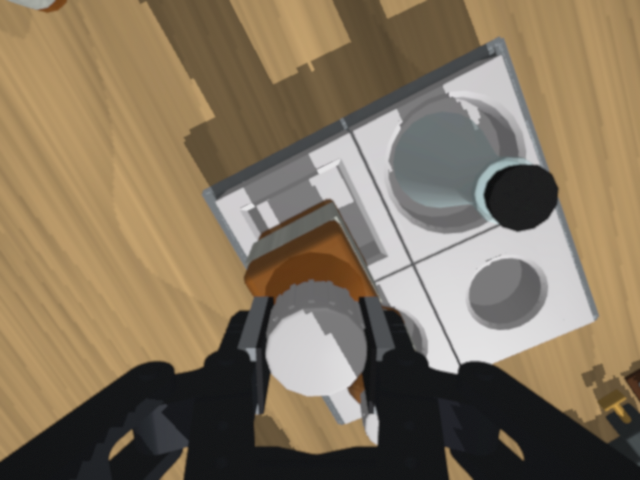

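View pics/b1_scene.png

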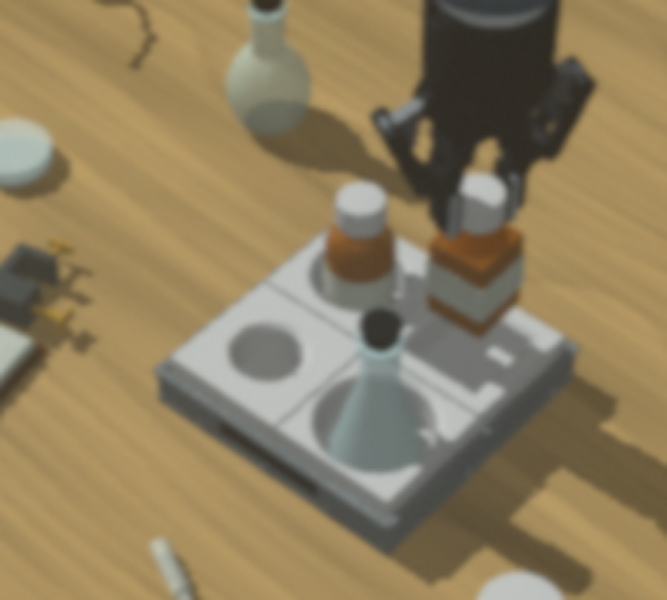

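Emit:
{"name": "step_arm", "arguments": {
  "deltas": [
    {"translation":[0,0,0.7],"rot":[0,0,0]},
    {"translation":[0,0,2.0],"rot":[0,0,0]},
    {"translation":[0,0,3.5],"rot":[0,0,0]},
    {"translation":[0,0,4.7],"rot":[0,0,0]},
    {"translation":[0,0,5.5],"rot":[0,0,0]},
    {"translation":[0,0,5.9],"rot":[0,0,0]},
    {"translation":[0,0,6.05],"rot":[0,0,0]},
    {"translation":[0,0,6.1],"rot":[0,0,0]}
  ]
}}

```text
clock: 23.35
eef_pos: [516.4, 46.7, 259.2]
tcp_rot: [3.141, -0.0, 1.157]
contact_force: [-0.4, 0.3, -1.1]
opening: 0.36
```

Emit:
{"name": "step_arm", "arguments": {
  "deltas": [
    {"translation":[0,0,0.1],"rot":[0,0,0]},
    {"translation":[0,0,0.15],"rot":[0,0,0]},
    {"translation":[0,0,0.2],"rot":[0,0,0]},
    {"translation":[0,0,0.25],"rot":[0,0,0]},
    {"translation":[0,0,0.3],"rot":[0,0,0]},
    {"translation":[0,0,0.3],"rot":[0,0,0]}
  ]
}}

```text
clock: 24.1
eef_pos: [516.3, 46.8, 256.3]
tcp_rot: [3.141, -0.0, 1.157]
contact_force: [-1.5, 0.4, 4.3]
opening: 0.357
```

Emit:
{"name": "step_arm", "arguments": {
  "deltas": [
    {"translation":[0,0,0.0],"rot":[0,0,0]},
    {"translation":[0,0,0.0],"rot":[0,0,0]}
  ],
  "grip": 150
}}

```text
clock: 24.35
eef_pos: [516.3, 46.7, 256.0]
tcp_rot: [3.141, -0.0, 1.157]
contact_force: [-0.2, 0.1, 0.5]
opening: 0.414
```

Emit:
{"name": "step_arm", "arguments": {
  "deltas": [
    {"translation":[0,0,0.0],"rot":[0,0,0]},
    {"translation":[0,0,0.0],"rot":[0,0,0]},
    {"translation":[0,0,0.0],"rot":[0,0,0]},
    {"translation":[0,0,0.0],"rot":[0,0,0]}
  ],
  "grip": 75
}}

```text
clock: 24.85
eef_pos: [516.3, 46.7, 256.0]
tcp_rot: [3.142, 0.0, 1.157]
contact_force: [0.7, -0.1, 0.6]
opening: 0.707
```

```bash
python3 look.py b2 wrist scene,220,160,200,180
```

```text
24.85 [516.3  46.7 256. ] [3.142 0.    1.157] [ 0.7 -0.1  0.6] 0.707
['scene', '220', '160', '200', '180'] 3.3333333333333335
```

View pics/b2_wrist.png

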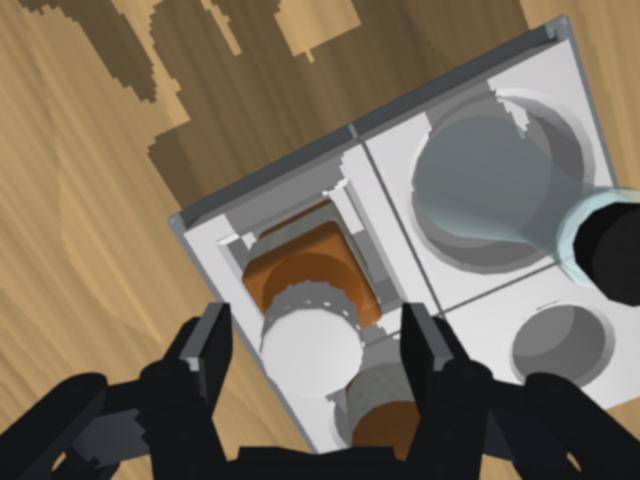

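View pics/b2_scene.png

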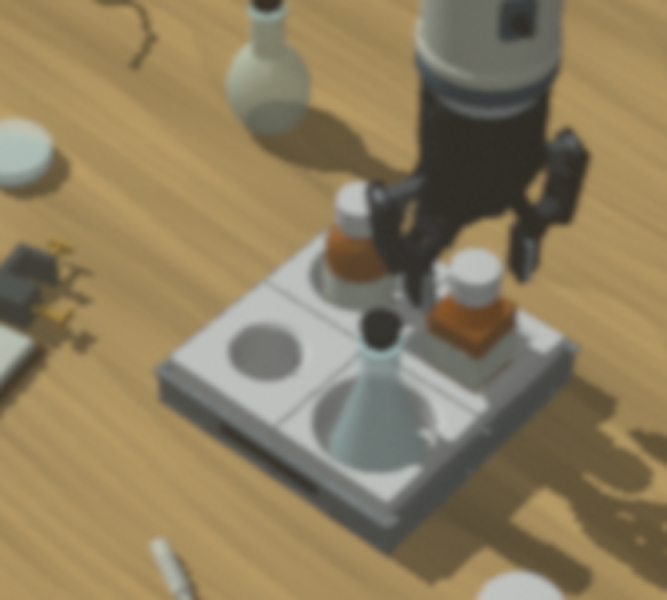

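Emit:
{"name": "step_arm", "arguments": {
  "deltas": [
    {"translation":[0,0,-1.5],"rot":[0,0,0]},
    {"translation":[0,0,-4.5],"rot":[0,0,0]},
    {"translation":[0,0,-7.5],"rot":[0,0,-0.1]},
    {"translation":[0,0,-8.8],"rot":[0,0,-0.25]},
    {"translation":[0,0,-9.0],"rot":[0,0,-0.38]},
    {"translation":[0,0,-9.0],"rot":[0,0,-0.414]}
  ],
  "grip": 0
}}

```text
clock: 25.7
eef_pos: [516.3, 46.7, 347.1]
tcp_rot: [3.14, -0.0, 1.572]
contact_force: [0.4, -0.6, -0.6]
opening: 0.998
```

Emit:
{"name": "step_arm", "arguments": {
  "deltas": [
    {"translation":[1.5,-0.7,0],"rot":[0,0,0]},
    {"translation":[5,-2.3,0],"rot":[0,0,0]},
    {"translation":[9.5,-4.4,0],"rot":[0,0,0]},
    {"translation":[14,-6.4,0.5],"rot":[0,0,0]},
    {"translation":[17.5,-8.0,2.0],"rot":[0,0,0]},
    {"translation":[19.2,-8.8,4.0],"rot":[0,0,0]},
    {"translation":[19.42,-8.91,5.2],"rot":[0,0,0]},
    {"translation":[19.42,-8.91,5.4],"rot":[0,0,0]}
  ]
}}

```text
clock: 26.7
eef_pos: [426.7, 240.8, 291.2]
tcp_rot: [-3.14, 0.001, 1.571]
contact_force: [-0.2, 0.6, 0.1]
opening: 1.0
```

```bash
python3 look.py b3 wrist
```

```text
26.7 [426.7 240.8 291.2] [-3.140e+00  1.000e-03  1.571e+00] [-0.2  0.6  0.1] 1.0
```

View pics/b3_wrist.png

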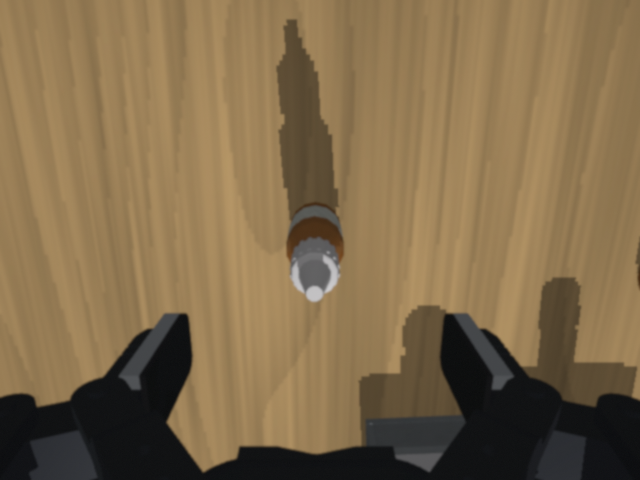

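Emit:
{"name": "step_arm", "arguments": {
  "deltas": [
    {"translation":[0,0,1.2],"rot":[0,0,0]},
    {"translation":[0,0,2.9],"rot":[0,0,0]},
    {"translation":[0,0,4.4],"rot":[0,0,0]},
    {"translation":[0,0,5.6],"rot":[0,0,0]},
    {"translation":[0,0,6.2],"rot":[0,0,0]},
    {"translation":[0,0,6.4],"rot":[0,0,0]},
    {"translation":[0,0,6.4],"rot":[0,0,0]}
  ]
}}

```text
clock: 27.62
eef_pos: [427.3, 241.0, 228.1]
tcp_rot: [3.141, -0.0, 1.571]
contact_force: [-0.3, -0.2, -0.0]
opening: 1.0
```

Emit:
{"name": "step_arm", "arguments": {
  "deltas": [
    {"translation":[0,0,0],"rot":[0,0,0]},
    {"translation":[0,0,0],"rot":[0,0,0]},
    {"translation":[0,0,0],"rot":[0,0,0]},
    {"translation":[0,0,0],"rot":[0,0,0]},
    {"translation":[0,0,0],"rot":[0,0,0]},
    {"translation":[0,0,0],"rot":[0,0,0]},
    {"translation":[0,0,0],"rot":[0,0,0]}
  ],
  "grip": 255,
  "squeeze": 30
}}

```text
clock: 28.5
eef_pos: [427.1, 240.9, 228.1]
tcp_rot: [-3.142, -0.0, 1.571]
contact_force: [-1.5, -0.8, 6.0]
opening: 0.242
```

```bash
python3 look.py b4 wrist
```

```text
28.5 [427.1 240.9 228.1] [-3.142 -0.     1.571] [-1.5 -0.8  6. ] 0.242
```

View pics/b4_wrist.png

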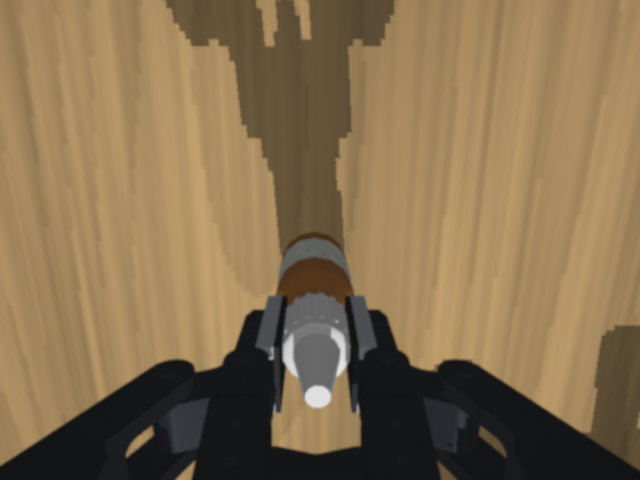

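Emit:
{"name": "step_arm", "arguments": {
  "deltas": [
    {"translation":[0,0,-0.6],"rot":[0,0,0]},
    {"translation":[0,0,-2.2],"rot":[0,0,0]},
    {"translation":[0,0,-4.8],"rot":[0,0,0]},
    {"translation":[0,0,-7.8],"rot":[0,0,0]},
    {"translation":[0,0,-10.8],"rot":[0,0,0]},
    {"translation":[0,0,-13.3],"rot":[0,0,0]},
    {"translation":[-0.6,0.4,-14.8],"rot":[0,0,0]},
    {"translation":[-2.4,1.6,-15.2],"rot":[0,0,0]}
  ]
}}

```text
clock: 29.55
eef_pos: [443.3, 216.8, 381.5]
tcp_rot: [3.14, -0.001, 1.572]
contact_force: [-0.6, 0.0, -0.6]
opening: 0.243
```

Emit:
{"name": "step_arm", "arguments": {
  "deltas": [
    {"translation":[-3.3,2.2,0],"rot":[0,0,0]},
    {"translation":[-7.3,4.8,0],"rot":[0,0,0]},
    {"translation":[-11.5,7.6,0],"rot":[0,0,0]},
    {"translation":[-15.7,10.3,0],"rot":[0,0,0]},
    {"translation":[-19.9,13.1,0],"rot":[0,0,0]},
    {"translation":[-23.3,15.4,0],"rot":[0,0,0]},
    {"translation":[-25.1,16.5,0],"rot":[0,0,0]},
    {"translation":[-25.48,16.8,0],"rot":[0,0,0]}
  ]
}}

```text
clock: 30.55
eef_pos: [611.3, -38.8, 379.8]
tcp_rot: [-3.141, -0.0, 1.569]
contact_force: [-0.1, 1.1, -1.2]
opening: 0.238
```

```bash
python3 look.py b5 wrist scene,220,160,200,180
```

```text
30.55 [611.3 -38.8 379.8] [-3.141 -0.     1.569] [-0.1  1.1 -1.2] 0.238
['scene', '220', '160', '200', '180'] 3.3333333333333335
```

View pics/b5_wrist.png

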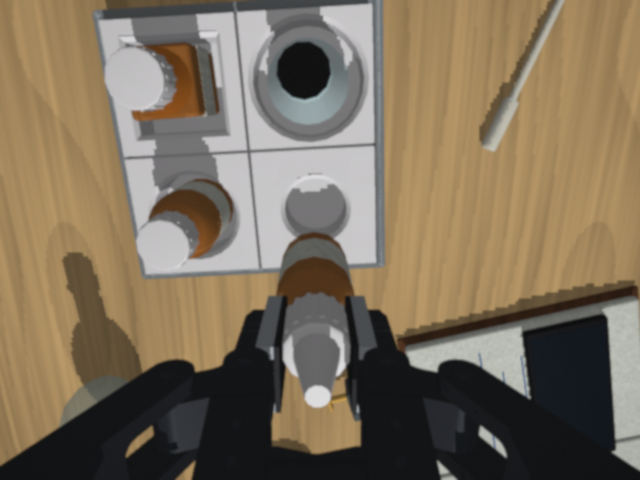

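View pics/b5_scene.png

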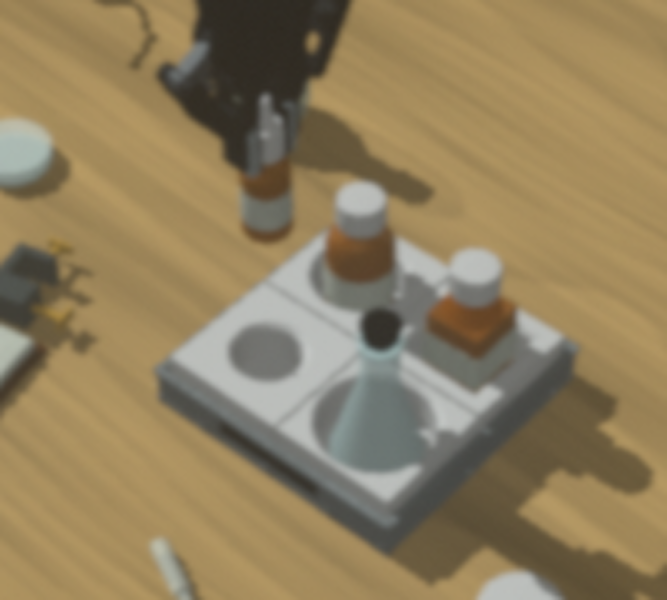

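Emit:
{"name": "step_arm", "arguments": {
  "deltas": [
    {"translation":[0,0,1.0],"rot":[0,0,0]},
    {"translation":[0,0,3.5],"rot":[0,0,0]},
    {"translation":[0,0,6.5],"rot":[0,0,0]},
    {"translation":[0,0,9.3],"rot":[0,0,0]},
    {"translation":[0,0,11.3],"rot":[0,0,0]},
    {"translation":[0,0,12.6],"rot":[0,0,0]},
    {"translation":[0,0,13.4],"rot":[0,0,0]},
    {"translation":[0,0,13.7],"rot":[0,0,0]}
  ]
}}

```text
clock: 31.65
eef_pos: [611.3, -37.9, 243.0]
tcp_rot: [3.141, 0.0, 1.571]
contact_force: [0.8, 0.1, -0.1]
opening: 0.242
```

Emit:
{"name": "step_arm", "arguments": {
  "deltas": [
    {"translation":[0,0,0.1],"rot":[0,0,0]},
    {"translation":[0,0,0.2],"rot":[0,0,0]},
    {"translation":[0,0,0.25],"rot":[0,0,0]},
    {"translation":[0,0,0.3],"rot":[0,0,0]},
    {"translation":[0,0,0.35],"rot":[0,0,0]},
    {"translation":[0,0,0.4],"rot":[0,0,0]},
    {"translation":[0,0,0.4],"rot":[0,0,0]}
  ]
}}

```text
clock: 32.52
eef_pos: [611.2, -37.9, 239.2]
tcp_rot: [3.141, 0.0, 1.571]
contact_force: [-0.0, -0.7, 1.7]
opening: 0.241
```

Emit:
{"name": "step_arm", "arguments": {
  "deltas": [
    {"translation":[0,0,0.03],"rot":[0,0,0]},
    {"translation":[0,0,0.05],"rot":[0,0,0]},
    {"translation":[0,0,0.05],"rot":[0,0,0]}
  ]
}}

```text
clock: 32.9
eef_pos: [611.3, -37.9, 239.1]
tcp_rot: [3.141, 0.0, 1.571]
contact_force: [-2.3, -0.2, 7.0]
opening: 0.238
```

Firm contact (7 N). Releasing.

Emit:
{"name": "step_arm", "arguments": {
  "deltas": [
    {"translation":[0,0,0.0],"rot":[0,0,0]},
    {"translation":[0,0,0.0],"rot":[0,0,0]}
  ],
  "grip": 178
}}

```text
clock: 33.15
eef_pos: [611.1, -37.9, 238.3]
tcp_rot: [-3.141, -0.0, 1.571]
contact_force: [-0.2, 0.3, -0.3]
opening: 0.303
```

Emit:
{"name": "step_arm", "arguments": {
  "deltas": [
    {"translation":[0,0,0.0],"rot":[0,0,0]},
    {"translation":[0,0,0.0],"rot":[0,0,0]},
    {"translation":[0,0,0.0],"rot":[0,0,0]},
    {"translation":[0,0,0.0],"rot":[0,0,0]}
  ],
  "grip": 80
}}

```text
clock: 33.65
eef_pos: [611.1, -37.9, 238.4]
tcp_rot: [-3.142, 0.0, 1.571]
contact_force: [0.5, 0.3, -0.5]
opening: 0.687
```

```bash
python3 look.py b6 wrist
```

```text
33.65 [611.1 -37.9 238.4] [-3.142  0.     1.571] [ 0.5  0.3 -0.5] 0.687
```

View pics/b6_wrist.png

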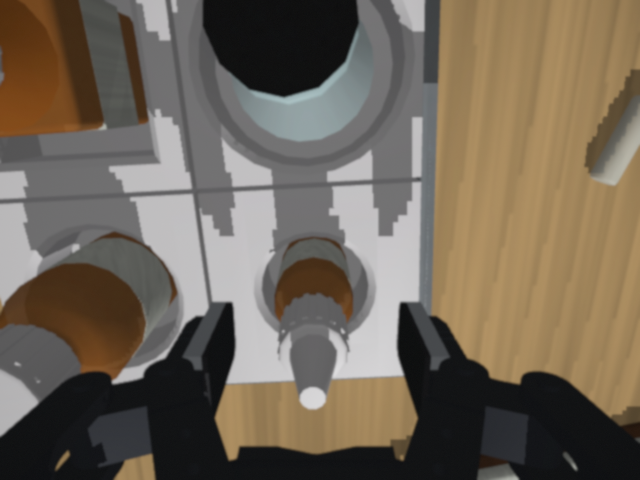

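Emit:
{"name": "step_arm", "arguments": {
  "deltas": [
    {"translation":[0,0,-1.5],"rot":[0,0,0]},
    {"translation":[0,0,-4.5],"rot":[0,0,0]},
    {"translation":[0,0,-8.0],"rot":[0,0,0]},
    {"translation":[0,0,-11.5],"rot":[0,0,0]},
    {"translation":[-0.5,0,-14.0],"rot":[0,0,0]},
    {"translation":[-3.0,0,-15.0],"rot":[0,0,0]},
    {"translation":[-7.0,0,-15.0],"rot":[0,0,0]},
    {"translation":[-11.0,0,-15.0],"rot":[0,0,0]}
  ],
  "grip": 0
}}

```text
clock: 34.7
eef_pos: [611.1, -148.8, 390.1]
tcp_rot: [3.14, 0.0, 1.571]
contact_force: [0.0, 0.5, 0.3]
opening: 1.002
```

Emit:
{"name": "step_arm", "arguments": {
  "deltas": [
    {"translation":[-4,0,0],"rot":[0,0,0]},
    {"translation":[-8,0,0],"rot":[0,0,0]},
    {"translation":[-11,0,0],"rot":[0,0,0]},
    {"translation":[-13,0,0],"rot":[0,0,0]},
    {"translation":[-14,0,0],"rot":[0,0,0]},
    {"translation":[-14,0,0],"rot":[0,0,0]},
    {"translation":[-14,0,0],"rot":[0,0,0]}
  ]
}}

```text
clock: 35.58
eef_pos: [611.2, -287.0, 388.5]
tcp_rot: [-3.141, -0.0, 1.571]
contact_force: [-0.2, 0.0, -0.4]
opening: 1.0
```

```bash
python3 look.py b7 scene top,200,160,260,195
```

```text
35.575 [ 611.2 -287.   388.5] [-3.141 -0.     1.571] [-0.2  0.  -0.4] 1.0
['top', '200', '160', '260', '195'] 3.076923076923077
```

View pics/b7_scene.png

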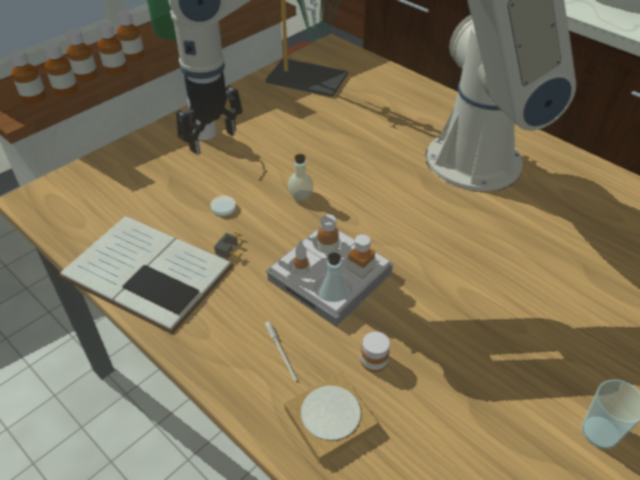

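View pics/b7_top.png

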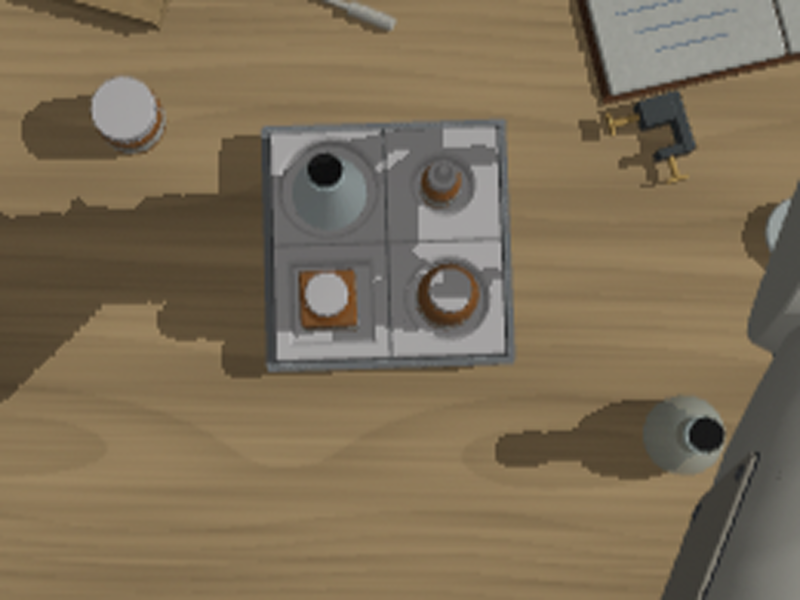

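```bash
python3 -c "
import cv2
i=cv2.imread('pics/b7_scene.png')[205:320,262:395];cv2.imwrite('pics/b7c.png',cv2.resize(i,None,fx=5,fy=5,interpolation=cv2.INTER_CUBIC))"
```

```text
(no output)
```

View pics/b7c.png

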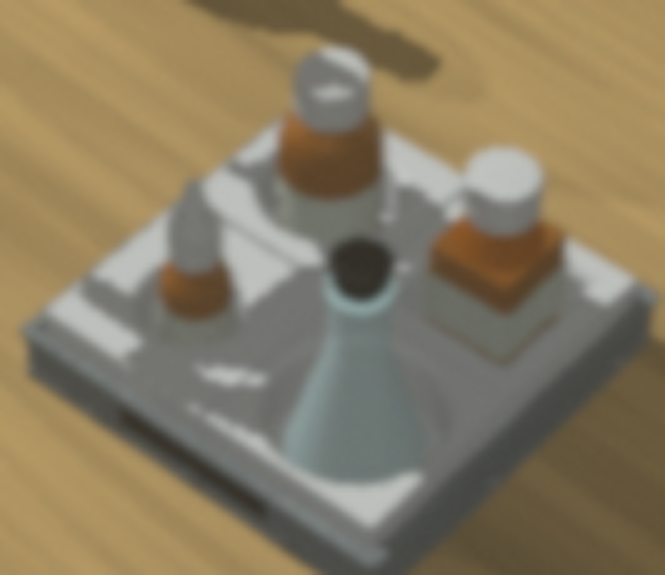

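Run:
```python
from h import *
k=3.076923
for n,t,s in [("flask 129",(325,169),(361,262)),("round 111",(449,287),(333,73)),("square 111",(327,294),(505,174)),("drop 113",(442,169),(196,185))]:
    print(n,[np.round(v,1) for v in tri([("top",crop(t,k,200,160)),("scene",crop(s,5,262,205))])])
from rig import ticket
ticket.sign_off()
```

```text
flask 129 [array([606.7,  51.9, 129.8]), np.float64(0.2)]
round 111 [array([523.3, -40.9, 113.3]), np.float64(0.2)]
square 111 [array([516.4,  49. , 110.9]), np.float64(0.3)]
drop 113 [array([611.1, -34.5, 114.8]), np.float64(0.1)]
the job is handed in; nothing more can be done
```

I packed the set in the order you listed: conical flask, round bottle, square bottle, then dropper bottle. Each is upright in its matching cup. I lowered each one until the wrist felt light contact, never more than about 7 N, before letting go. I turned the square bottle about 0.41 rad so its sides line up with its hole. The round-bellied flask and the squat jar were not touched. The job was handed in at about 36 s on the robot's clock.

Last checks, with the arm clear of everything:
- **Depth:** the measured tops agree with the heights expected when fully seated, to within about 2 mm.

| Item | Measured top (mm) | Expected (mm) |
|---|---|---|
| Conical flask | 129.8 | 129 |
| Round bottle | 113.3 | 111 |
| Square bottle | 110.9 | 111 |
| Dropper bottle | 114.8 | 113 |

- **Position:** the centres lie within about 4 mm of the hole centres. The largest difference is the dropper, whose thin tip is hard to read in the pictures.
- **Square bottle angle:** its yaw estimates before the grasp ranged from about 0.40 to 0.54 rad. I used 0.47, and the final top view shows its sides parallel to the hole.

No check failed.

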